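Carry the set casts over to the collection rack in their order

ROBOT

A 6-joint arm with a two-finger parallel gripper is mounted at the origin on the work surface. World frame = base frame: x ahead of the robot, y to its left, z up, the work surface at z = 0. Lengths are in mm, angles in rad, forces in N, time in s.
With the tool pointing down it reaches from about 350 to 875 mm from the base axis. Payload 4.2 kg.
Tool frame: the origin (TCP) lies at the very end of the fingers, on their centre line; the grasp point (between the pads) lies 19 mm behind it; z points along the fingers, y is the line along which they close (so a half turn about z gives the same grasp; the last joint's range is limited). The gripper opens to 85 mm and grips with 20 to 120 N. Pads are 22 mm wide; open, the fingers measure 114 mm over their backs; the gripper's body (76 mm by 85 mm) begins 54 mm behind the grasp point. The pads swing forward as they close: fully open they stand 13 mm farther back than shut.
Start: joints at [-1.081, 0.385, 0.008, 0, -1.194, -0.259], TCP at [142.99, -608.402, 198.712] pointing down, gripper open.
Joint ranges: [-3.14, 3.14], [-1.21, 2.06], [-1.07, 1.41], [-3.16, 2.05], [-2.99, -0.16], [-3.1, 3.1]. Speed limits (rad/s): [2.79, 2.79, 3.14, 3.14, 3.14, 3.14].

INTERFACE

Orientations are given as a unit quaternion [x, y, z, w].
In Python, from bench import arm, optics gives the robot as it stands. The module is installed in compiled form; this text tells all that it offers.
- The arm moves only by the tool step_arm, never from a script. Its argument "motion" is a list of rows, each an object with "dr": the turn, a rotation vector about the tool's x, y, z in units of 8 degrees (1.0 is 8 degrees), a list of three; "slide": the shift along the tool's x, y, z in mm, a list of three; "jaw": the finger opening in mm, from 0 to 85.4. A call has exactly 8 rows; each row is the pose to reach, as a shift and turn from the pose commanded when the call began, along the tool's axes at that moment; what a row does not reach only later rows make up. A row lasts 1/8 s, in which the tool goes at most 62.5 mm and 10.7 degrees, less where a joint would pass 70% of its speed; a pose out of reach is approached as far as the arm can. A call with a gripper value outside its range is refused whole. The fingers move at their own pace and stop on an object; the grip force is fixed at half the most. Time passes only in rows, so rows that repeat a pose let the fingers close, or fill a call up. It gives the time, the measured TCP pose, the force, the opening and the grip force at its end, in the units of the state.
- arm.read_state(): the state, without advancing time (a new reading comes with each control period).
- optics.get_image(name): name is "scene" or "top"; returns the picture (420x560x3 uint8, blue, green, red); there is no depth.
- optics.camera_info(name): a dict with "camera_matrix" (3x3 intrinsics, pixels), "k1" (the pictures are not rectified: a ray, as slopes to the right and down, at radius r is drawn at 1 + k1 r^2 times it, then the intrinsics apply), "view" (4x4, takes a point from world to camera coordinates). Camera axes: x right, y up, looking along -z (the intrinsics and any distortion apply to the point x, -y, -z); pixel columns grow to the right and rows downward; lengths in mm; the calibration is good to about 2 mm. A picture is of the moment at which its call begins. camera_info takes no time and is no camera call.
- arm.job_done(): hands the job in; it is judged then, once.
The state is a dict: "clock": time; "joints": joint angles; "joint_vel": joint speeds; "joint_efforts": joint torques, N m; "position": TCP position; "ee_rot": TCP orientation; "contact_force": force on the tool from outside, world axes, zero at the start; "wrist_torque": the same for the moment, N m; "gripper_width": finger opening in mm; "grasp_force": force on a finger pad.
Only numpy, scipy, OpenCV 4.12 (cv2) and the standard library are available. Lean on these libraries where they do the work, as an engineer would, in place of code of your own. Each camera call takes 0.05 s, during which the arm holds its last target. There are 200 camera calls.

TASK

The four casts in the wooden drying rack have set: move them into the blue collection rack, one standing upright in each bay, in the same left-to-right order, because their order is the only record of who made which. Do not let any of them topple, and do not shift the mixing bowl, the paper cup or the silicone mould standing behind the racks.

Things in the scene. Friction and masses are not known exactly. Their poses are not given: they have to be found in the camera images.
- drying_rack: Fixed beech rack, 102 (x) x 330 mm (y); origin: centre of underside, z up. Left or right of the collection rack, yaw within 0.12 rad. Slatted deck, top 22 mm above origin; four bays centred at x 0, y +112.5, +37.5, -37.5, -112.5 mm (+y: left end seen from the robot), each 74 x 69 mm inside; dividers (6 mm) and rails (14 mm) rise to 36 mm. A cast in each, within 5 mm of its centre.
- collection_rack: Fixed blue-painted carrier, 102 (x) x 324 mm (y); origin: centre of underside, z up; own yaw within 0.12 rad. Board with brown cork pads, top 16 mm above origin; four empty bays centred at x 0, y +112.5, +37.5, -37.5, -112.5 mm (+y: left end seen from the robot), each 78 x 69 mm inside. Dividers (6 mm) rise to 28 mm, front and rear lips (12 mm) to 31 mm, end cheeks to 53 mm.
- white_vase: White plaster mini vase: straight cylinder, diameter 48 mm, height 72 mm, bore 34 mm in the top; about 0.13 kg. Origin: centre of its underside, z up along its axis. It starts upright in a bay of the drying rack, any of the four.
- grey_vase: Dark grey cast vase with rings round it: diameter 50 mm, height 80 mm, bore 32 mm in the top; about 0.16 kg. Origin: centre of its underside, z up along its axis. It starts upright in a bay of the drying rack, any of the four.
- mint_candlestick: Mint green candlestick: foot of diameter 52 mm up to 16 mm, above it a straight shaft of diameter 40 mm to the full height of 76 mm, candle hole 22 mm; about 0.15 kg. Origin: centre of its underside, z up along its axis. It starts upright in a bay of the drying rack, any of the four.
- terracotta_holder: Terracotta-red tealight holder: cylinder of diameter 50 mm with bevelled rims (51 mm to look at), height 66 mm, wide shallow recess (39 mm) in the top; about 0.14 kg. Origin: centre of its underside, z up along its axis. It starts upright in a bay of the drying rack, any of the four.
- mixing_bowl: Bystander: dark mixing bowl, rim diameter 124 mm, 75 mm high, loose, beyond the racks. Origin: centre of its underside.
- paper_cup: Bystander: pale pink paper cup, rim diameter 76 mm, 92 mm high, loose and empty, beyond the racks. Origin: centre of its underside.
- ring_mould: Bystander: milky silicone ring mould, diameter 72 mm, 34 mm high, loose, beyond the racks. Origin: centre of its underside.
Mind the look-alikes: they are no part of the job. Leave any purple or yellow look-alike of the mint_candlestick alone.

How it is judged:
By the outcome, as a careful person would: the job done as asked, in the order asked, and still so for the second after the job is handed in, with the robot touching nothing.
It also fails if it takes over 106 s, if anything falls off the work surface, if the arm or the gripper's body presses on something with over 40 N, if the wrist force passes 120 N, or if a joint passes its speed limit or range.

## Working session

There is one attempt and no reset: what is moved stays moved. The work goes in short steps, Python scripts to look and compute and a tool call to move; the robot and the scene stay as the last step left them, time stands still between calls to the robot, and variables do not carry over. Pictures are saved under pics/ and viewed, at most 14 in all, crops included, and the job is handed in when it is done.

Besides the shell and the picture viewer there is one more tool, called after ">>>" as a command line: name --argument value ..., lists and objects as JSON in quotes. step_arm: Moves the arm, as the interface text tells. Its arguments: {"type":"object","properties":{"motion":{"type":"array","items":{"type":"object","properties":{"dr":{"type":"array","items":{"type":"number"}},"slide":{"type":"array","items":{"type":"number"}},"jaw":{"type":"number"}}}}},"required":["motion"]}

```bash
mkdir -p pics
python3 - <<'E'
from bench import arm, optics
import cv2
for n in("scene","top"):
    cv2.imwrite(f"pics/{n}0.png",optics.get_image(n)); print(n,optics.camera_info(n))
s=arm.read_state(); print(s)
E
```

```text
scene {'camera_matrix': array([[469.75436397,   0.        , 277.72932689],
       [  0.        , 469.75436397, 208.45681213],
       [  0.        ,   0.        ,   1.        ]]), 'k1': -0.08884384639355304, 'view': array([[-4.69143074e-01,  8.83120552e-01,  1.69339582e-03,
         2.55180779e+02],
       [-7.50602353e-01, -3.99753815e-01,  5.26111200e-01,
         4.00333253e+02],
       [ 4.65296555e-01,  2.45550359e-01,  8.50414098e-01,
        -1.30457590e+03],
       [ 0.00000000e+00,  0.00000000e+00,  0.00000000e+00,
         1.00000000e+00]])}
top {'camera_matrix': array([[450.76745371,   0.        , 273.71413856],
       [  0.        , 450.76745371, 205.47395671],
       [  0.        ,   0.        ,   1.        ]]), 'k1': -0.14727752971890126, 'view': array([[ 2.09009998e-02, -9.99586821e-01,  1.97316094e-02,
        -1.23496984e+01],
       [ 9.88547178e-01,  2.36124448e-02,  1.49053442e-01,
        -5.72780920e+02],
       [-1.49457768e-01,  1.63902608e-02,  9.88632255e-01,
        -7.42720605e+02],
       [ 0.00000000e+00,  0.00000000e+00,  0.00000000e+00,
         1.00000000e+00]])}
{'clock': 0.1, 'joints': array([-1.08138621e+00,  3.85450088e-01,  6.78529706e-03, -4.24951977e-04,
       -1.19400607e+00, -2.58563055e-01]), 'joint_vel': array([-0.00077407, -0.0006999 ,  0.00316569,  0.00306089, -0.00065571,
        0.00011665]), 'joint_efforts': array([-1.43942882e-03, -3.93317235e+01,  1.88929152e+01,  4.19794008e+00,
       -2.58321241e-03,  2.74070132e-06]), 'position': array([ 142.85974992, -607.86156294,  197.75930449]), 'ee_rot': array([-1.15089514e-01,  9.93354663e-01,  9.44632511e-04, -1.58564715e-04]), 'contact_force': array([0.03110239, 0.23637572, 0.63073581]), 'wrist_torque': array([-0.01263169, -0.02146303, -0.02892682]), 'grasp_force': 0.0, 'gripper_width': 85.4758568848903}
```

View pics/scene0.png

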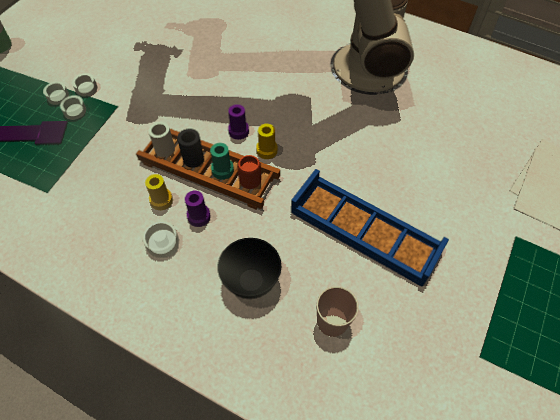

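View pics/top0.png

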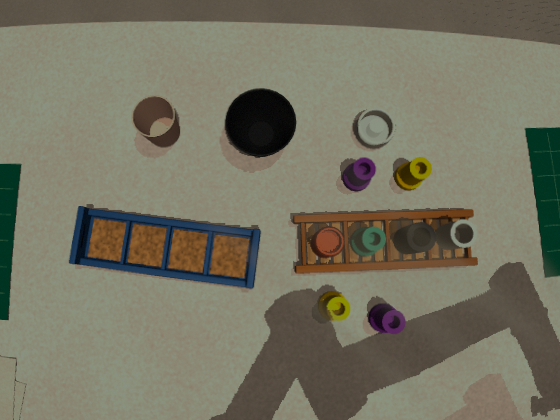

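The top view shows the drying rack on the right, with terracotta at about (328,240), mint (374,239), grey (420,236) and white (461,233). The blue rack is on the left with cork pads near (107,240), (148,246), (189,250) and (231,256). Yellow and purple look-alikes stand in front of and behind the drying rack. Next I'll zoom in and measure.

```bash
cat > h.py <<'E'
import numpy as np, cv2
from bench import arm, optics
def ray(name,px,z):
    c=optics.camera_info(name);K=np.array(c["camera_matrix"]);V=np.array(c["view"])
    p=cv2.undistortPoints(np.array(px,float).reshape(-1,1,2),K,np.array([c["k1"],0,0,0,0.]))[:,0]
    d=np.c_[p[:,0],-p[:,1],-np.ones(len(p))]@V[:3,:3]
    o=-V[:3,:3].T@V[:3,3]
    return (o+d*((z-o[2])/d[:,2])[:,None])[:,:2]
E
python3 - <<'E'
from h import *
im=cv2.imread("pics/top0.png"); hsv=cv2.cvtColor(im,cv2.COLOR_BGR2HSV)
cv2.imwrite("pics/z0.png",cv2.resize(im[195:285,285:485],None,fx=4,fy=4,interpolation=cv2.INTER_CUBIC))
# cork pads
m=cv2.inRange(hsv[:, :270],(5,80,60),(25,255,255)); m[:200]=0;m[290:]=0
m=cv2.morphologyEx(m,cv2.MORPH_CLOSE,np.ones((5,5)));m=cv2.morphologyEx(m,cv2.MORPH_OPEN,np.ones((5,5)))
n,l,st,ce=cv2.connectedComponentsWithStats(m)
for i in range(1,n):
    if st[i,4]>400: print(st[i],ce[i],ray("top",[ce[i]],16))
m=cv2.inRange(hsv,(100,100,40),(125,255,255));m[:195]=0;m[300:]=0;m[:,:50]=0;m[:,280:]=0
ys,xs=np.nonzero(m);w=ray("top",np.c_[xs,ys],31).astype(np.float32);print("blue",cv2.minAreaRect(w))
E
```

```text
[  89  219   36   42 1256] [106.48566879 239.49363057] [[507.52218248 301.35743092]]
[ 128  224   38   43 1315] [146.69125475 244.92775665] [[500.00696402 226.35892646]]
[ 169  230   38   42 1361] [187.5047759  250.51212344] [[492.15688912 151.99551829]]
[ 210  235   39   43 1376] [229.17005814 255.92659884] [[484.50227153  77.24786705]]
blue ((497.884765625, 193.62045288085938), (332.2579040527344, 103.04669189453125), 84.25550079345703)
```

View pics/z0.png

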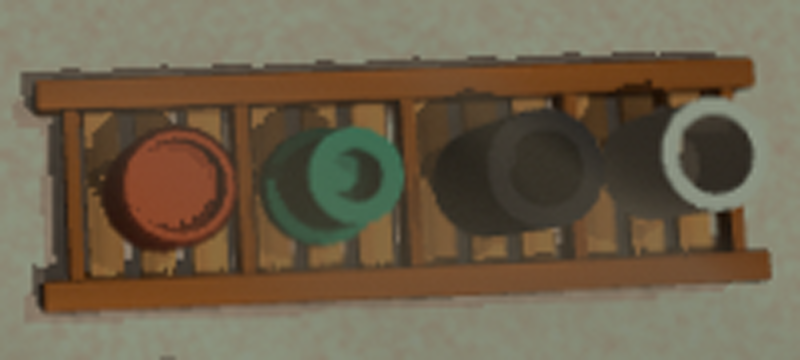

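The zoom shows the top circle centres at about: terracotta (178,187), mint (356,176), grey (547,168) and white (708,153). The rail corners are near (36,80), (752,58), (770,278) and (43,311).

Run:
```python
from h import *
f=lambda p:np.array(p,float)/4+[285,195]-0.4
C=ray("top",f([(36,80),(752,58),(770,278),(43,311)]),36);print(C.round(1),C.mean(0))
d=(C[0]-C[1]+C[3]-C[2]);print("yaw",np.arctan2(-d[0],d[1]));u=d/np.linalg.norm(d);c=C.mean(0)
for n,p,h,b in[("terra",(178,187),88,112.5),("mint",(356,176),98,37.5),("grey",(547,168),102,-37.5),("white",(708,153),94,-112.5)]:
    print(n,ray("top",f([p]),h)[0].round(1),"bay",(c+u*b).round(1))
# scene check: visible tops
im=cv2.imread("pics/scene0.png");cv2.imwrite("pics/z1.png",cv2.resize(im[115:285,130:450],None,fx=2.5,fy=2.5,interpolation=cv2.INTER_CUBIC))
```

```text
[[ 558.6  -34.9]
 [ 576.  -363.5]
 [ 475.9 -368.5]
 [ 458.   -39.5]] [ 517.11681322 -201.581259  ]
yaw 0.053498635818033546
terra [509.1 -90.4] bay [511.1 -89.2]
mint [ 514.1 -161.8] bay [ 515.1 -164.1]
grey [ 518.4 -240.6] bay [ 519.1 -239. ]
white [ 526.4 -314.1] bay [ 523.1 -313.9]
```

View pics/z1.png

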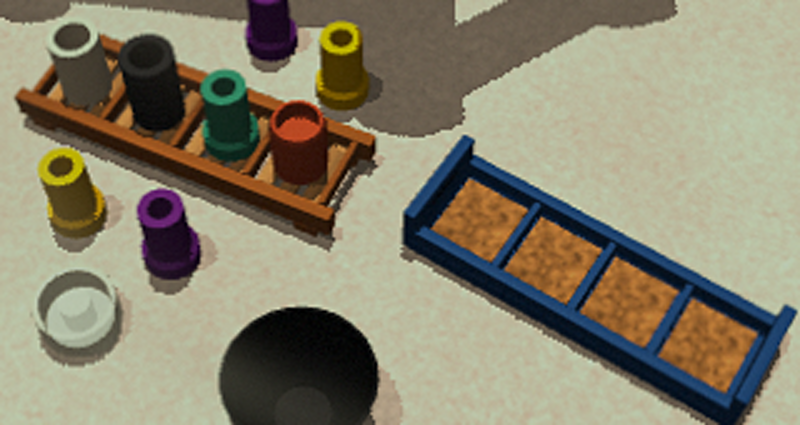

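```bash
cat >> h.py <<'E'
def go(pos,heading):   # target TCP, tool-y heading in degrees -> slide, dr in tool axes (rounded)
    from scipy.spatial.transform import Rotation as R
    s=arm.read_state();r=R.from_quat(s["ee_rot"])
    h=np.radians(heading);y=np.array([np.cos(h),np.sin(h),0]);z=np.array([0,0,-1.]);T=R.from_matrix(np.c_[np.cross(y,z),y,z])
    print("t",round(s["clock"],2),"at",s["position"].round(1),"w",round(s["gripper_width"],1),"F",s["contact_force"].round(1),"j",s["joints"].round(2))
    print("slide",(r.inv().apply(np.array(pos)-s["position"])).round(1),"dr",(np.degrees((r.inv()*T).as_rotvec())/8).round(2))
E
python3 - <<'E'
from h import *
g=lambda p:np.array(p,float)/2.5+[130,115]-0.3
for n,p,h in[("terra",(299,119),88),("mint",(223,87),98),("grey",(148,55),102),("white",(75,40),94)]: print(n,ray("scene",g([p]),h)[0].round(1))
for p in[(710,343),(630,300),(555,258),(482,217)]: print("pad",ray("scene",g([p]),16)[0].round(1))
go((509.5,-90,150),183)
E
```

```text
terra [509.1 -88.3]
mint [ 516.2 -160. ]
grey [ 519.  -236.1]
white [ 529.9 -310. ]
pad [504.8 303.6]
pad [498.  228.2]
pad [489.8 154.4]
pad [481.4  79.9]
t 0.1 at [ 142.9 -607.9  197.8] w 85.5 F [0.  0.2 0.6] j [-1.08  0.39  0.01 -0.   -1.19 -0.26]
slide [-475.3  420.2   48.5] dr [ 0.01  0.01 -9.97]
```

>>> step_arm --motion '[{"dr":[0,0,-10],"slide":[-475,420,0],"jaw":85},{"dr":[0,0,-10],"slide":[-475,420,0],"jaw":85},{"dr":[0,0,-10],"slide":[-475,420,0],"jaw":85},{"dr":[0,0,-10],"slide":[-475,420,0],"jaw":85},{"dr":[0,0,-10],"slide":[-475,420,0],"jaw":85},{"dr":[0,0,-10],"slide":[-475,420,0],"jaw":85},{"dr":[0,0,-10],"slide":[-475,420,0],"jaw":85},{"dr":[0,0,-10],"slide":[-475,420,0],"jaw":85}]'

```text
clock: 1.1
position: [432.5, -198.4, 198.6]
ee_rot: [0.728, -0.686, -0.0, -0.0]
contact_force: [1.2, -0.3, -0.3]
gripper_width: 85.1
grasp_force: 0.0
```

```bash
python3 -c "
from h import *
go((509,-89.5,150),183)"
```

```text
t 1.1 at [ 432.5 -198.4  198.6] w 85.1 F [ 1.2 -0.3 -0.3] j [-0.09  0.13 -0.34 -0.   -1.1   0.15]
slide [-104.1  -82.9   48.7] dr [0.   0.   0.05]
```

>>> step_arm --motion '[{"dr":[0,0,0],"slide":[-104,-83,49],"jaw":85},{"dr":[0,0,0],"slide":[-104,-83,49],"jaw":85},{"dr":[0,0,0],"slide":[-104,-83,49],"jaw":85},{"dr":[0,0,0],"slide":[-104,-83,49],"jaw":85},{"dr":[0,0,0],"slide":[-104,-83,49],"jaw":85},{"dr":[0,0,0],"slide":[-104,-83,49],"jaw":85},{"dr":[0,0,0],"slide":[-104,-83,49],"jaw":85},{"dr":[0,0,0],"slide":[-104,-83,49],"jaw":85}]'

```text
clock: 2.1
position: [508.8, -92.3, 150.0]
ee_rot: [0.726, -0.687, 0.0, -0.0]
contact_force: [-0.1, 0.7, -0.5]
gripper_width: 85.1
grasp_force: 0.0
```

```bash
python3 -c "
from h import *
cv2.imwrite('pics/t1.png',optics.get_image('top')[150:330,250:500])
go((509,-89.5,46),183)"
```

```text
t 2.15 at [508.8 -92.1 149.9] w 85.0 F [ 0.5 -0.1 -0.5] j [ 0.14  0.24 -0.33  0.   -1.   -0.08]
slide [ -2.6  -0.3 103.9] dr [-0.    0.    0.02]
```

View pics/t1.png

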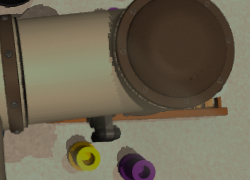

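The arm hides the casts in this view; the look-alikes at crop (85,155) and (136,168) are clear of it. I'll descend and grip.

>>> step_arm --motion '[{"dr":[0,0,0],"slide":[-2.5,0,40],"jaw":85},{"dr":[0,0,0],"slide":[-2.5,0,80],"jaw":85},{"dr":[0,0,0],"slide":[-2.5,0,104],"jaw":85},{"dr":[0,0,0],"slide":[-2.5,0,104],"jaw":85},{"dr":[0,0,0],"slide":[-2.5,0,104],"jaw":30},{"dr":[0,0,0],"slide":[-2.5,0,104],"jaw":30},{"dr":[0,0,0],"slide":[-2.5,0,104],"jaw":30},{"dr":[0,0,0],"slide":[-2.5,0,104],"jaw":30}]'

```text
clock: 3.15
position: [510.6, -89.3, 47.9]
ee_rot: [0.727, -0.687, 0.002, -0.002]
contact_force: [-0.0, 0.8, 4.8]
gripper_width: 41.8
grasp_force: 62.0
```

```bash
python3 -c "
from h import *
go((506,302.3,150),174.1)"
```

```text
t 3.15 at [510.6 -89.3  47.9] w 41.8 F [-0.   0.8  4.8] j [ 0.14  0.37 -0.45  0.   -0.74 -0.08]
slide [-391.2  -18.2 -102.2] dr [-0.03 -0.    1.15]
```

```bash
python3 -c "
from h import *
im=optics.get_image('scene');cv2.imwrite('pics/s1.png',cv2.resize(im[100:240,120:330],None,fx=3.5,fy=3.5,interpolation=cv2.INTER_CUBIC))
s=arm.read_state();print(s['gripper_width'],s['position'],s['contact_force'],s['wrist_torque'])"
```

```text
41.83441264371093 [510.64105213 -89.29138148  47.88684414] [-0.53603174  0.62792653  5.16840395] [ 0.01266825  0.14747449 -0.0023056 ]
```

View pics/s1.png

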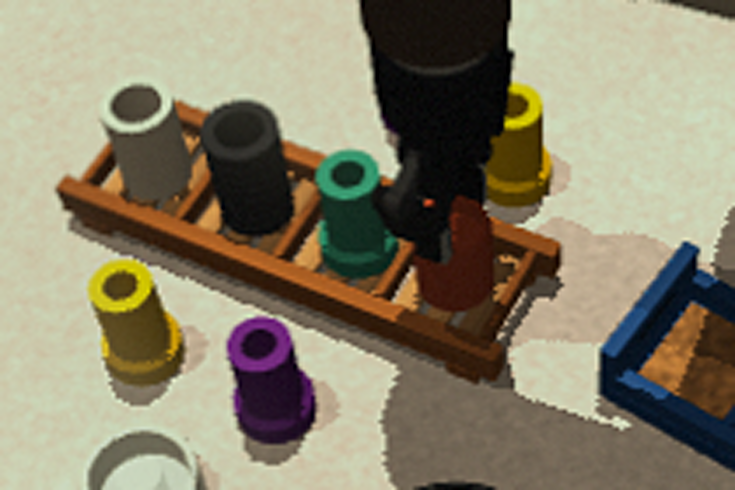

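The front finger, tip at crop (440,258), meets the middle of the terracotta body, and the holder has not moved. The reported width is lower than I expected, so I'll try a gentle lift.

>>> step_arm --motion '[{"dr":[0,0,0],"slide":[0,0,-5],"jaw":30},{"dr":[0,0,0],"slide":[0,0,-10],"jaw":30},{"dr":[0,0,0],"slide":[0,0,-15],"jaw":30},{"dr":[0,0,0],"slide":[0,0,-20],"jaw":30},{"dr":[0,0,0],"slide":[0,0,-25],"jaw":30},{"dr":[0,0,0],"slide":[0,0,-30],"jaw":30},{"dr":[0,0,0],"slide":[0,0,-30],"jaw":30},{"dr":[0,0,0],"slide":[0,0,-30],"jaw":30}]'

```text
clock: 4.2
position: [508.6, -89.3, 75.6]
ee_rot: [0.727, -0.687, -0.0, 0.0]
contact_force: [0.4, -0.0, -2.4]
gripper_width: 41.9
grasp_force: 62.2
```

```bash
python3 -c "
from h import *
im=optics.get_image('scene');cv2.imwrite('pics/s2.png',cv2.resize(im[100:240,120:330],None,fx=3.5,fy=3.5,interpolation=cv2.INTER_CUBIC))
s=arm.read_state();print(s['gripper_width'],s['contact_force'],s['wrist_torque']);go((506,302.3,150),174.1)"
```

```text
41.80143960860131 [-0.11808501 -0.10605056 -1.6242845 ] [ 0.02737182 -0.02809332 -0.00790937]
t 4.25 at [508.6 -89.3  75.5] w 41.8 F [-0.1 -0.1 -1.6] j [ 0.14  0.33 -0.42 -0.   -0.82 -0.08]
slide [-391.1  -19.4  -74.5] dr [0.   0.   1.14]
```

View pics/s2.png

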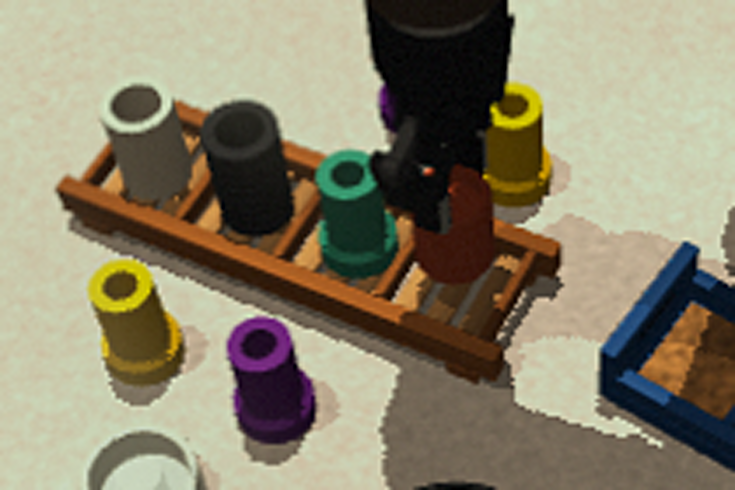

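The holder is off the deck and upright. Next is the transit.

>>> step_arm --motion '[{"dr":[0,0,0],"slide":[0,0,-40],"jaw":30},{"dr":[0,0,0],"slide":[-20,0,-74],"jaw":30},{"dr":[0,0,0.3],"slide":[-70,-4,-74],"jaw":30},{"dr":[0,0,0.6],"slide":[-130,-8,-74],"jaw":30},{"dr":[0,0,0.9],"slide":[-190,-11,-74],"jaw":30},{"dr":[0,0,1.14],"slide":[-250,-14,-74],"jaw":30},{"dr":[0,0,1.14],"slide":[-310,-17,-74],"jaw":30},{"dr":[0,0,1.14],"slide":[-360,-18,-74],"jaw":30}]'

```text
clock: 5.25
position: [506.0, 273.4, 149.4]
ee_rot: [-0.67, 0.742, 0.0, -0.0]
contact_force: [1.2, -0.3, -2.0]
gripper_width: 41.6
grasp_force: 63.1
```

```bash
python3 -c "
from h import *
go((506,302.3,150),174.1)"
```

```text
t 5.25 at [506.  273.4 149.4] w 41.6 F [ 1.2 -0.3 -2. ] j [ 0.78  0.34 -0.19 -0.   -1.04 -0.88]
slide [-28.8   3.   -0.7] dr [ 0.   -0.    0.01]
```

>>> step_arm --motion '[{"dr":[0,0,0],"slide":[-29,3,0],"jaw":30},{"dr":[0,0,0],"slide":[-29,3,0],"jaw":30},{"dr":[0,0,0],"slide":[-29,3,40],"jaw":30},{"dr":[0,0,0],"slide":[-29,3,80],"jaw":30},{"dr":[0,0,0],"slide":[-29,3,80],"jaw":30},{"dr":[0,0,0],"slide":[-29,3,80],"jaw":30},{"dr":[0,0,0],"slide":[-29,3,80],"jaw":30},{"dr":[0,0,0],"slide":[-29,3,80],"jaw":30}]'

```text
clock: 6.25
position: [507.1, 300.8, 71.2]
ee_rot: [-0.67, 0.743, 0.0, 0.001]
contact_force: [-0.7, 0.5, -1.3]
gripper_width: 41.7
grasp_force: 63.1
```

```bash
python3 -c "
from h import *
im=optics.get_image('scene');cv2.imwrite('pics/s3.png',cv2.resize(im[140:300,270:480],None,fx=3,fy=3,interpolation=cv2.INTER_CUBIC))
go((506,302.3,42.5),174.1)"
```

```text
t 6.3 at [506.9 300.7  70.9] w 41.6 F [-0.3  0.8 -1.7] j [ 0.81  0.44 -0.25  0.   -0.87 -0.91]
slide [-1.5  1.1 28.4] dr [-0.01  0.01  0.  ]
```

View pics/s3.png

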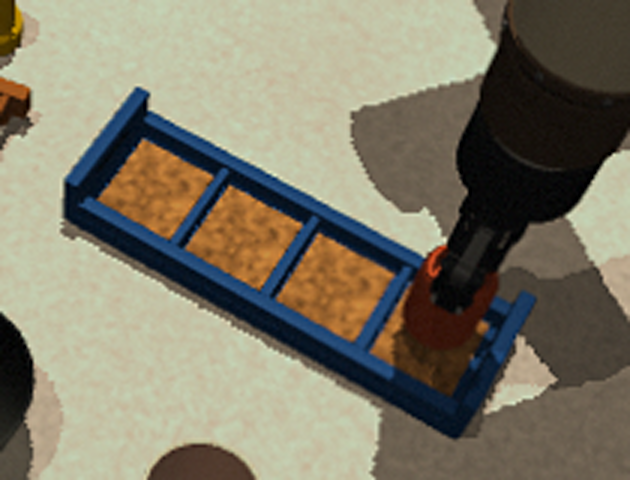

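The terracotta holder hangs upright over the left-most bay, base near crop (445,345). I'll lower it slowly, release it and retreat up.

>>> step_arm --motion '[{"dr":[0,0,0],"slide":[-1.5,1,12],"jaw":30},{"dr":[0,0,0],"slide":[-1.5,1,18],"jaw":30},{"dr":[0,0,0],"slide":[-1.5,1,22],"jaw":30},{"dr":[0,0,0],"slide":[-1.5,1,25],"jaw":30},{"dr":[0,0,0],"slide":[-1.5,1,27],"jaw":30},{"dr":[0,0,0],"slide":[-1.5,1,28],"jaw":30},{"dr":[0,0,0],"slide":[-1.5,1,29],"jaw":30},{"dr":[0,0,0],"slide":[-1.5,1,29],"jaw":30}]'

```text
clock: 7.3
position: [505.8, 302.0, 41.0]
ee_rot: [-0.67, 0.743, -0.0, 0.0]
contact_force: [-0.4, 0.7, 0.1]
gripper_width: 41.7
grasp_force: 63.6
```

>>> step_arm --motion '[{"dr":[0,0,0],"slide":[0,0,0.5],"jaw":60},{"dr":[0,0,0],"slide":[0,0,0.5],"jaw":72},{"dr":[0,0,0],"slide":[0,0,0.5],"jaw":85},{"dr":[0,0,0],"slide":[0,0,0.5],"jaw":85},{"dr":[0,0,0],"slide":[0,0,-20],"jaw":85},{"dr":[0,0,0],"slide":[0,0,-60],"jaw":85},{"dr":[0,0,0],"slide":[0,0,-109],"jaw":85},{"dr":[0,0,0],"slide":[0,0,-109],"jaw":85}]'

```text
clock: 8.3
position: [508.0, 303.8, 154.6]
ee_rot: [-0.67, 0.742, -0.0, 0.005]
contact_force: [-0.2, -0.5, 0.0]
gripper_width: 85.1
grasp_force: 0.0
```

```bash
python3 -c "
from h import *
go((515,-161,150),183)"
```

```text
t 8.3 at [508.  303.8 154.6] w 85.1 F [-0.2 -0.5  0. ] j [ 0.81  0.36 -0.15  0.   -1.05 -0.92]
slide [461.7 -54.3   1.7] dr [-0.06  0.05 -1.11]
```

>>> step_arm --motion '[{"dr":[0,0,-1.11],"slide":[60,-7,0],"jaw":85},{"dr":[0,0,-1.11],"slide":[120,-14,0],"jaw":85},{"dr":[0,0,-1.11],"slide":[180,-21,0],"jaw":85},{"dr":[0,0,-1.11],"slide":[240,-28,0],"jaw":85},{"dr":[0,0,-1.11],"slide":[300,-35,0],"jaw":85},{"dr":[0,0,-1.11],"slide":[360,-42,0],"jaw":85},{"dr":[0,0,-1.11],"slide":[420,-49,0],"jaw":85},{"dr":[0,0,-1.11],"slide":[460,-54,0],"jaw":85}]'

```text
clock: 9.3
position: [511.2, -163.5, 149.0]
ee_rot: [0.725, -0.689, -0.0, 0.0]
contact_force: [0.7, -0.2, 0.3]
gripper_width: 84.9
grasp_force: 0.0
```

>>> step_arm --motion '[{"dr":[0,0,0],"slide":[0,0,0],"jaw":85},{"dr":[0,0,0],"slide":[0,0,0],"jaw":85},{"dr":[0,0,0],"slide":[0,0,0],"jaw":85},{"dr":[0,0,0],"slide":[0,0,0],"jaw":85},{"dr":[0,0,0],"slide":[0,0,0],"jaw":85},{"dr":[0,0,0],"slide":[0,0,0],"jaw":85},{"dr":[0,0,0],"slide":[0,0,0],"jaw":85},{"dr":[0,0,0],"slide":[0,0,0],"jaw":85}]'

```text
clock: 10.3
position: [512.1, -161.2, 149.7]
ee_rot: [0.725, -0.688, -0.0, 0.0]
contact_force: [0.3, 0.0, 0.2]
gripper_width: 84.9
grasp_force: 0.0
```

```bash
python3 -c "
from h import *
im=optics.get_image('top');cv2.imwrite('pics/t2.png',im)
go((515,-161,46),183)"
```

```text
t 10.35 at [ 512.1 -161.2  149.7] w 84.7 F [-0.5 -0.5 -0.4] j [-0.    0.28 -0.28 -0.   -1.01  0.05]
slide [-1.000e-01 -2.900e+00  1.037e+02] dr [-0.  0. -0.]
```

View pics/t2.png

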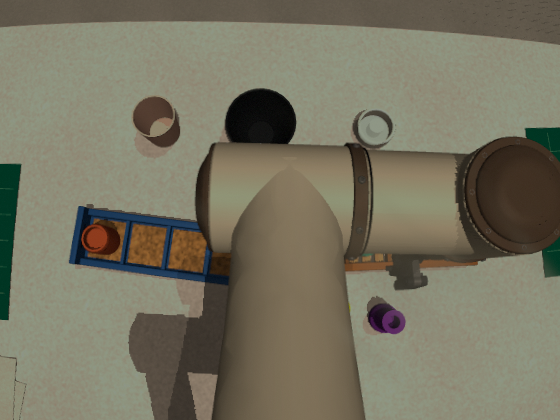

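Terracotta stands upright in the left-most bay, top at (98,237). Now I'll descend on the mint candlestick.

>>> step_arm --motion '[{"dr":[0,0,0],"slide":[0,-3,40],"jaw":85},{"dr":[0,0,0],"slide":[0,-3,80],"jaw":85},{"dr":[0,0,0],"slide":[0,-3,104],"jaw":85},{"dr":[0,0,0],"slide":[0,-3,104],"jaw":85},{"dr":[0,0,0],"slide":[0,-3,104],"jaw":25},{"dr":[0,0,0],"slide":[0,-3,104],"jaw":25},{"dr":[0,0,0],"slide":[0,-3,104],"jaw":25},{"dr":[0,0,0],"slide":[0,-3,104],"jaw":25}]'

```text
clock: 11.35
position: [515.9, -161.2, 47.3]
ee_rot: [0.725, -0.688, 0.001, -0.001]
contact_force: [-2.2, 0.9, 5.5]
gripper_width: 38.1
grasp_force: 59.8
```

>>> step_arm --motion '[{"dr":[0,0,0],"slide":[0,0,0],"jaw":25},{"dr":[0,0,0],"slide":[0,0,-5],"jaw":25},{"dr":[0,0,0],"slide":[0,0,-10],"jaw":25},{"dr":[0,0,0],"slide":[0,0,-20],"jaw":25},{"dr":[0,0,0],"slide":[0,0,-40],"jaw":25},{"dr":[0,0,0],"slide":[0,0,-70],"jaw":25},{"dr":[0,0,0],"slide":[0,0,-104],"jaw":25},{"dr":[0,0,0],"slide":[0,0,-104],"jaw":25}]'

```text
clock: 12.35
position: [517.2, -161.3, 153.1]
ee_rot: [0.725, -0.688, 0.003, -0.002]
contact_force: [-0.5, -0.3, -1.2]
gripper_width: 38.0
grasp_force: 60.5
```

```bash
python3 -c "
from h import *
go((499,227.3,150),174.1)"
```

```text
t 12.35 at [ 517.2 -161.3  153.1] w 38.0 F [-0.5 -0.3 -1.2] j [-0.    0.28 -0.27  0.   -1.01  0.05]
slide [-389.    -2.2    2.7] dr [-0.05 -0.    1.11]
```

>>> step_arm --motion '[{"dr":[0,0,0],"slide":[-30,0,0],"jaw":25},{"dr":[0,0,0.3],"slide":[-80,-1,0],"jaw":25},{"dr":[0,0,0.6],"slide":[-140,-2,0],"jaw":25},{"dr":[0,0,0.9],"slide":[-200,-2,0],"jaw":25},{"dr":[0,0,1.11],"slide":[-260,-3,0],"jaw":25},{"dr":[0,0,1.11],"slide":[-320,-3,0],"jaw":25},{"dr":[0,0,1.11],"slide":[-365,-4,0],"jaw":25},{"dr":[0,0,1.11],"slide":[-389,-4,0],"jaw":25}]'

```text
clock: 13.35
position: [497.9, 229.4, 148.6]
ee_rot: [-0.67, 0.742, 0.0, -0.001]
contact_force: [-1.1, 0.3, -1.9]
gripper_width: 37.9
grasp_force: 60.5
```

>>> step_arm --motion '[{"dr":[0,0,0],"slide":[0,0,0],"jaw":25},{"dr":[0,0,0],"slide":[0,0,0],"jaw":25},{"dr":[0,0,0],"slide":[0,0,30],"jaw":25},{"dr":[0,0,0],"slide":[0,0,60],"jaw":25},{"dr":[0,0,0],"slide":[0,0,80],"jaw":25},{"dr":[0,0,0],"slide":[0,0,80],"jaw":25},{"dr":[0,0,0],"slide":[0,0,80],"jaw":25},{"dr":[0,0,0],"slide":[0,0,80],"jaw":25}]'

```text
clock: 14.35
position: [499.6, 227.8, 71.0]
ee_rot: [-0.67, 0.743, -0.0, 0.001]
contact_force: [0.1, 1.0, -1.3]
gripper_width: 37.6
grasp_force: 60.5
```

```bash
python3 -c "
from h import *
im=optics.get_image('scene');cv2.imwrite('pics/s4.png',cv2.resize(im[120:300,230:480],None,fx=3,fy=3,interpolation=cv2.INTER_CUBIC))
go((499,227.3,41.5),174.1)"
```

```text
t 14.4 at [499.4 227.9  70.8] w 37.8 F [-0.2  1.  -2.5] j [ 0.72  0.38 -0.35  0.   -0.83 -0.83]
slide [ 0.6  0.4 29.3] dr [-0.01  0.01 -0.  ]
```

View pics/s4.png

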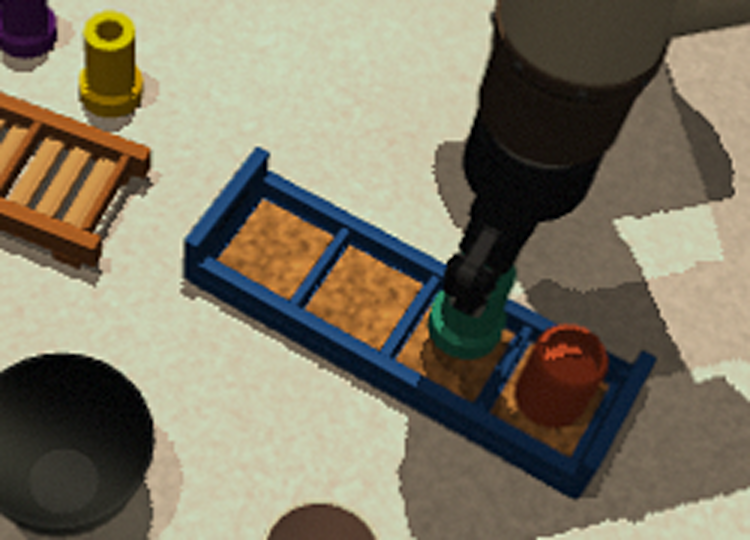

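Mint hangs upright over bay 2, foot near crop (465,345), and terracotta is upright in bay 1. Lowering.

>>> step_arm --motion '[{"dr":[0,0,0],"slide":[0.5,0.5,12],"jaw":25},{"dr":[0,0,0],"slide":[0.5,0.5,18],"jaw":25},{"dr":[0,0,0],"slide":[0.5,0.5,22],"jaw":25},{"dr":[0,0,0],"slide":[0.5,0.5,25],"jaw":25},{"dr":[0,0,0],"slide":[0.5,0.5,27],"jaw":25},{"dr":[0,0,0],"slide":[0.5,0.5,28.5],"jaw":25},{"dr":[0,0,0],"slide":[0.5,0.5,29.5],"jaw":25},{"dr":[0,0,0],"slide":[0.5,0.5,29.5],"jaw":25}]'

```text
clock: 15.4
position: [498.4, 227.3, 40.4]
ee_rot: [-0.67, 0.743, -0.0, 0.0]
contact_force: [-0.9, 0.2, -0.3]
gripper_width: 37.9
grasp_force: 60.7
```

>>> step_arm --motion '[{"dr":[0,0,0],"slide":[0,0,0.5],"jaw":50},{"dr":[0,0,0],"slide":[0,0,0.5],"jaw":65},{"dr":[0,0,0],"slide":[0,0,0.5],"jaw":85},{"dr":[0,0,0],"slide":[0,0,0.5],"jaw":85},{"dr":[0,0,0],"slide":[0,0,-20],"jaw":85},{"dr":[0,0,0],"slide":[0,0,-60],"jaw":85},{"dr":[0,0,0],"slide":[0,0,-109],"jaw":85},{"dr":[0,0,0],"slide":[0,0,-109],"jaw":85}]'

```text
clock: 16.4
position: [500.8, 228.9, 153.8]
ee_rot: [-0.67, 0.742, -0.001, 0.005]
contact_force: [-0.3, 0.2, -0.2]
gripper_width: 85.0
grasp_force: 0.0
```

```bash
python3 -c "
from h import *
go((518.5,-238.5,150),183)"
```

```text
t 16.4 at [500.8 228.9 153.8] w 85.0 F [-0.3  0.2 -0.2] j [ 0.72  0.29 -0.25  0.   -1.02 -0.83]
slide [463.2 -65.3   1.3] dr [-0.06  0.04 -1.11]
```

>>> step_arm --motion '[{"dr":[0,0,-1.11],"slide":[60,-9,0],"jaw":85},{"dr":[0,0,-1.11],"slide":[120,-18,0],"jaw":85},{"dr":[0,0,-1.11],"slide":[180,-27,0],"jaw":85},{"dr":[0,0,-1.11],"slide":[240,-36,0],"jaw":85},{"dr":[0,0,-1.11],"slide":[300,-45,0],"jaw":85},{"dr":[0,0,-1.11],"slide":[360,-54,0],"jaw":85},{"dr":[0,0,-1.11],"slide":[420,-62,0],"jaw":85},{"dr":[0,0,-1.11],"slide":[462,-67,0],"jaw":85}]'

```text
clock: 17.4
position: [516.7, -241.6, 148.2]
ee_rot: [0.725, -0.689, -0.001, 0.0]
contact_force: [0.5, -0.4, -0.2]
gripper_width: 84.7
grasp_force: 0.0
```

>>> step_arm --motion '[{"dr":[0,0,0],"slide":[0,0,0],"jaw":85},{"dr":[0,0,0],"slide":[0,0,0],"jaw":85},{"dr":[0,0,0],"slide":[0,0,0],"jaw":85},{"dr":[0,0,0],"slide":[0,0,0],"jaw":85},{"dr":[0,0,0],"slide":[0,0,0],"jaw":85},{"dr":[0,0,0],"slide":[0,0,0],"jaw":85},{"dr":[0,0,0],"slide":[0,0,0],"jaw":85},{"dr":[0,0,0],"slide":[0,0,0],"jaw":85}]'

```text
clock: 18.4
position: [517.5, -239.3, 149.2]
ee_rot: [0.725, -0.688, -0.0, 0.0]
contact_force: [0.3, 0.2, -1.1]
gripper_width: 85.2
grasp_force: 0.0
```

```bash
python3 -c "
from h import *
go((518.5,-238.5,46),183)"
```

```text
t 18.4 at [ 517.5 -239.3  149.2] w 85.2 F [ 0.3  0.2 -1.1] j [-0.15  0.33 -0.2  -0.   -1.04  0.2 ]
slide [ -0.7  -1.1 103.2] dr [ 0.  0. -0.]
```

>>> step_arm --motion '[{"dr":[0,0,0],"slide":[-0.5,-1,40],"jaw":85},{"dr":[0,0,0],"slide":[-0.5,-1,80],"jaw":85},{"dr":[0,0,0],"slide":[-0.5,-1,103],"jaw":85},{"dr":[0,0,0],"slide":[-0.5,-1,103],"jaw":85},{"dr":[0,0,0],"slide":[-0.5,-1,103],"jaw":30},{"dr":[0,0,0],"slide":[-0.5,-1,103],"jaw":30},{"dr":[0,0,0],"slide":[-0.5,-1,103],"jaw":30},{"dr":[0,0,0],"slide":[-0.5,-1,103],"jaw":30}]'

```text
clock: 19.4
position: [519.6, -239.1, 48.1]
ee_rot: [0.725, -0.688, 0.002, -0.001]
contact_force: [-1.2, 0.6, 5.9]
gripper_width: 48.0
grasp_force: 62.5
```

>>> step_arm --motion '[{"dr":[0,0,0],"slide":[0,0,0],"jaw":30},{"dr":[0,0,0],"slide":[0,0,-5],"jaw":30},{"dr":[0,0,0],"slide":[0,0,-10],"jaw":30},{"dr":[0,0,0],"slide":[0,0,-20],"jaw":30},{"dr":[0,0,0],"slide":[0,0,-40],"jaw":30},{"dr":[0,0,0],"slide":[0,0,-70],"jaw":30},{"dr":[0,0,0],"slide":[0,0,-103],"jaw":30},{"dr":[0,0,0],"slide":[0,0,-103],"jaw":30}]'

```text
clock: 20.4
position: [520.5, -239.2, 152.7]
ee_rot: [0.725, -0.688, 0.003, -0.002]
contact_force: [0.3, 0.2, -1.7]
gripper_width: 48.0
grasp_force: 62.1
```

```bash
python3 -c "
from h import *
go((491,153.2,150),174.1)"
```

```text
t 20.4 at [ 520.5 -239.2  152.7] w 48.0 F [ 0.3  0.2 -1.7] j [-0.15  0.33 -0.2   0.   -1.04  0.2 ]
slide [-393.4    8.8    1.8] dr [-0.05 -0.01  1.11]
```

>>> step_arm --motion '[{"dr":[0,0,0],"slide":[-30,0,0],"jaw":30},{"dr":[0,0,0.3],"slide":[-80,1,0],"jaw":30},{"dr":[0,0,0.6],"slide":[-140,2,0],"jaw":30},{"dr":[0,0,0.9],"slide":[-200,4,0],"jaw":30},{"dr":[0,0,1.11],"slide":[-260,5,0],"jaw":30},{"dr":[0,0,1.11],"slide":[-320,6,0],"jaw":30},{"dr":[0,0,1.11],"slide":[-370,7,0],"jaw":30},{"dr":[0,0,1.11],"slide":[-393,7,0],"jaw":30}]'

```text
clock: 21.4
position: [489.9, 155.6, 148.2]
ee_rot: [-0.671, 0.742, 0.0, -0.001]
contact_force: [0.1, 0.1, -0.6]
gripper_width: 48.1
grasp_force: 62.1
```

>>> step_arm --motion '[{"dr":[0,0,0],"slide":[0,0,0],"jaw":30},{"dr":[0,0,0],"slide":[0,0,0],"jaw":30},{"dr":[0,0,0],"slide":[0,0,30],"jaw":30},{"dr":[0,0,0],"slide":[0,0,60],"jaw":30},{"dr":[0,0,0],"slide":[0,0,80],"jaw":30},{"dr":[0,0,0],"slide":[0,0,80],"jaw":30},{"dr":[0,0,0],"slide":[0,0,80],"jaw":30},{"dr":[0,0,0],"slide":[0,0,80],"jaw":30}]'

```text
clock: 22.4
position: [491.8, 153.6, 70.3]
ee_rot: [-0.67, 0.743, -0.0, 0.001]
contact_force: [-0.4, 0.3, -1.8]
gripper_width: 48.5
grasp_force: 62.2
```

```bash
python3 -c "
from h import *
im=optics.get_image('scene');cv2.imwrite('pics/s5.png',cv2.resize(im[120:300,230:480],None,fx=3,fy=3,interpolation=cv2.INTER_CUBIC))
go((491,153.2,42.1),174.1)"
```

```text
t 22.45 at [491.6 153.6  70.3] w 48.3 F [-1.   0.5 -0.8] j [ 0.62  0.34 -0.43  0.   -0.8  -0.72]
slide [ 0.5  0.7 28.2] dr [-0.01  0.01 -0.  ]
```

View pics/s5.png

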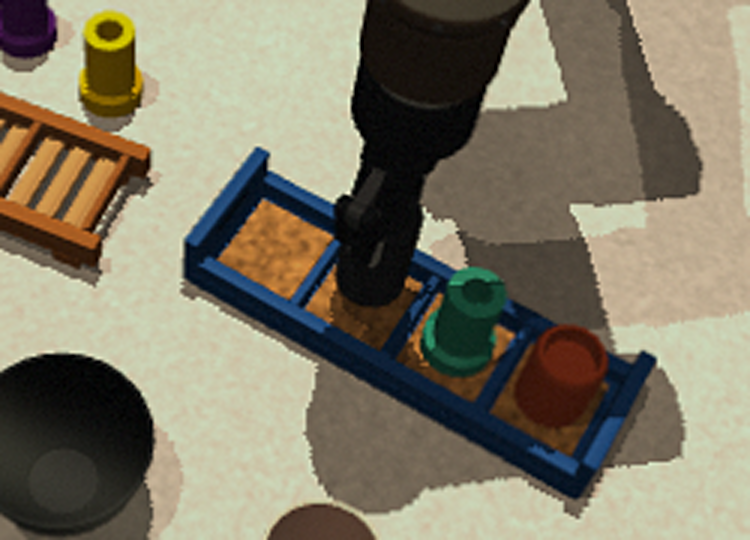

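Grey hangs upright over bay 3, base near (375,295). Mint at (460,345) and terracotta at (560,385) stand upright in their bays. Lowering.

>>> step_arm --motion '[{"dr":[0,0,0],"slide":[0.5,0.5,12],"jaw":30},{"dr":[0,0,0],"slide":[0.5,0.5,18],"jaw":30},{"dr":[0,0,0],"slide":[0.5,0.5,22],"jaw":30},{"dr":[0,0,0],"slide":[0.5,0.5,25],"jaw":30},{"dr":[0,0,0],"slide":[0.5,0.5,27],"jaw":30},{"dr":[0,0,0],"slide":[0.5,0.5,28],"jaw":30},{"dr":[0,0,0],"slide":[0.5,0.5,28.5],"jaw":30},{"dr":[0,0,0],"slide":[0.5,0.5,28.5],"jaw":30}]'

```text
clock: 23.45
position: [490.5, 153.0, 41.1]
ee_rot: [-0.67, 0.743, -0.0, 0.0]
contact_force: [-1.4, 0.3, 2.4]
gripper_width: 48.2
grasp_force: 62.3
```

>>> step_arm --motion '[{"dr":[0,0,0],"slide":[0,0,0.5],"jaw":58},{"dr":[0,0,0],"slide":[0,0,0.5],"jaw":68},{"dr":[0,0,0],"slide":[0,0,0.5],"jaw":85},{"dr":[0,0,0],"slide":[0,0,0.5],"jaw":85},{"dr":[0,0,0],"slide":[0,0,-20],"jaw":85},{"dr":[0,0,0],"slide":[0,0,-60],"jaw":85},{"dr":[0,0,0],"slide":[0,0,-109],"jaw":85},{"dr":[0,0,0],"slide":[0,0,-109],"jaw":85}]'

```text
clock: 24.45
position: [493.1, 154.4, 154.0]
ee_rot: [-0.67, 0.742, -0.001, 0.005]
contact_force: [0.0, -0.1, -0.2]
gripper_width: 85.0
grasp_force: 0.0
```

```bash
python3 -c "
from h import *
go((528,-312.5,150),183)"
```

```text
t 24.45 at [493.1 154.4 154. ] w 85.0 F [ 0.  -0.1 -0.2] j [ 0.62  0.24 -0.33  0.   -1.   -0.72]
slide [460.9 -82.4   2. ] dr [-0.06  0.04 -1.11]
```

>>> step_arm --motion '[{"dr":[0,0,-1.11],"slide":[60,-11,0],"jaw":85},{"dr":[0,0,-1.11],"slide":[120,-22,0],"jaw":85},{"dr":[0,0,-1.11],"slide":[180,-33,0],"jaw":85},{"dr":[0,0,-1.11],"slide":[240,-44,0],"jaw":85},{"dr":[0,0,-1.11],"slide":[300,-55,0],"jaw":85},{"dr":[0,0,-1.11],"slide":[360,-66,0],"jaw":85},{"dr":[0,0,-1.11],"slide":[420,-77,0],"jaw":85},{"dr":[0,0,-1.11],"slide":[459,-85,0],"jaw":85}]'

```text
clock: 25.45
position: [527.0, -314.8, 148.1]
ee_rot: [0.725, -0.689, -0.001, 0.0]
contact_force: [0.7, 0.1, -0.4]
gripper_width: 85.1
grasp_force: 0.0
```

>>> step_arm --motion '[{"dr":[0,0,0],"slide":[0,0,0],"jaw":85},{"dr":[0,0,0],"slide":[0,0,0],"jaw":85},{"dr":[0,0,0],"slide":[0,0,0],"jaw":85},{"dr":[0,0,0],"slide":[0,0,0],"jaw":85},{"dr":[0,0,0],"slide":[0,0,0],"jaw":85},{"dr":[0,0,0],"slide":[0,0,0],"jaw":85},{"dr":[0,0,0],"slide":[0,0,0],"jaw":85},{"dr":[0,0,0],"slide":[0,0,0],"jaw":85}]'

```text
clock: 26.45
position: [527.9, -312.4, 149.7]
ee_rot: [0.725, -0.688, 0.0, -0.0]
contact_force: [0.2, 0.4, 0.0]
gripper_width: 85.0
grasp_force: 0.0
```

```bash
python3 -c "
from h import *
go((528,-312.5,46),183)"
```

```text
t 26.45 at [ 527.9 -312.4  149.7] w 85.0 F [0.2 0.4 0. ] j [-0.27  0.4  -0.09 -0.   -1.08  0.32]
slide [ 1.000e-01 -1.000e-01  1.037e+02] dr [-0.  0. -0.]
```

>>> step_arm --motion '[{"dr":[0,0,0],"slide":[0,0,40],"jaw":85},{"dr":[0,0,0],"slide":[0,0,80],"jaw":85},{"dr":[0,0,0],"slide":[0,0,103],"jaw":85},{"dr":[0,0,0],"slide":[0,0,103],"jaw":85},{"dr":[0,0,0],"slide":[0,0,103],"jaw":30},{"dr":[0,0,0],"slide":[0,0,103],"jaw":30},{"dr":[0,0,0],"slide":[0,0,103],"jaw":30},{"dr":[0,0,0],"slide":[0,0,103],"jaw":30}]'

```text
clock: 27.45
position: [528.9, -312.9, 48.8]
ee_rot: [0.725, -0.688, 0.002, -0.0]
contact_force: [-2.4, 0.3, 6.6]
gripper_width: 45.4
grasp_force: 60.9
```

>>> step_arm --motion '[{"dr":[0,0,0],"slide":[0,0,0],"jaw":30},{"dr":[0,0,0],"slide":[0,0,-5],"jaw":30},{"dr":[0,0,0],"slide":[0,0,-10],"jaw":30},{"dr":[0,0,0],"slide":[0,0,-20],"jaw":30},{"dr":[0,0,0],"slide":[0,0,-40],"jaw":30},{"dr":[0,0,0],"slide":[0,0,-70],"jaw":30},{"dr":[0,0,0],"slide":[0,0,-103],"jaw":30},{"dr":[0,0,0],"slide":[0,0,-103],"jaw":30}]'

```text
clock: 28.45
position: [529.8, -313.2, 153.4]
ee_rot: [0.725, -0.688, 0.003, -0.001]
contact_force: [-0.4, 0.4, -2.1]
gripper_width: 45.4
grasp_force: 61.5
```

```bash
python3 -c "
from h import *
go((483,78.5,150),174.1)"
```

```text
t 28.45 at [ 529.8 -313.2  153.4] w 45.4 F [-0.4  0.4 -2.1] j [-0.27  0.4  -0.09  0.   -1.08  0.32]
slide [-393.6   26.2    2. ] dr [-0.05 -0.02  1.11]
```

>>> step_arm --motion '[{"dr":[0,0,0],"slide":[-30,2,0],"jaw":30},{"dr":[0,0,0.3],"slide":[-80,5,0],"jaw":30},{"dr":[0,0,0.6],"slide":[-140,9,0],"jaw":30},{"dr":[0,0,0.9],"slide":[-200,13,0],"jaw":30},{"dr":[0,0,1.11],"slide":[-260,17,0],"jaw":30},{"dr":[0,0,1.11],"slide":[-320,21,0],"jaw":30},{"dr":[0,0,1.11],"slide":[-370,24,0],"jaw":30},{"dr":[0,0,1.11],"slide":[-393,25,0],"jaw":30}]'

```text
clock: 29.45
position: [481.3, 81.0, 149.0]
ee_rot: [-0.671, 0.742, 0.0, -0.001]
contact_force: [0.5, -0.3, -1.9]
gripper_width: 45.4
grasp_force: 61.5
```

>>> step_arm --motion '[{"dr":[0,0,0],"slide":[0,0,0],"jaw":30},{"dr":[0,0,0],"slide":[0,0,0],"jaw":30},{"dr":[0,0,0],"slide":[0,0,30],"jaw":30},{"dr":[0,0,0],"slide":[0,0,60],"jaw":30},{"dr":[0,0,0],"slide":[0,0,80],"jaw":30},{"dr":[0,0,0],"slide":[0,0,80],"jaw":30},{"dr":[0,0,0],"slide":[0,0,80],"jaw":30},{"dr":[0,0,0],"slide":[0,0,80],"jaw":30}]'

```text
clock: 30.45
position: [483.2, 78.9, 70.8]
ee_rot: [-0.67, 0.743, -0.0, 0.001]
contact_force: [-0.3, 0.8, -1.3]
gripper_width: 45.3
grasp_force: 61.6
```

```bash
python3 -c "
from h import *
im=optics.get_image('scene');cv2.imwrite('pics/s6.png',cv2.resize(im[120:300,230:480],None,fx=3,fy=3,interpolation=cv2.INTER_CUBIC))
go((483,78.5,42.6),174.1)"
```

```text
t 30.5 at [483.1  78.9  70.7] w 45.6 F [ 0.2 -0.3 -1.2] j [ 0.49  0.3  -0.49  0.   -0.78 -0.6 ]
slide [ 0.5  0.1 28.1] dr [-0.01  0.01 -0.  ]
```

View pics/s6.png

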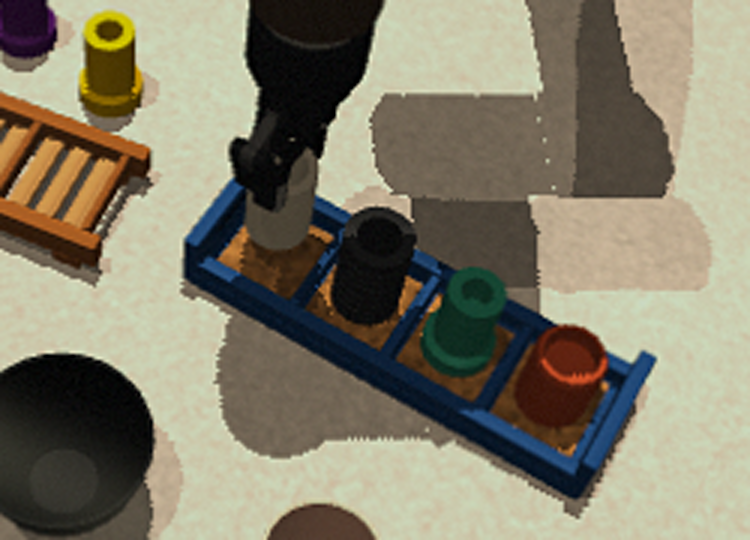

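The white vase hangs upright over the last bay, base near (280,240), and the other three stand upright in order. I'll lower it, release and retreat.

>>> step_arm --motion '[{"dr":[0,0,0],"slide":[0.5,0,12],"jaw":30},{"dr":[0,0,0],"slide":[0.5,0,18],"jaw":30},{"dr":[0,0,0],"slide":[0.5,0,22],"jaw":30},{"dr":[0,0,0],"slide":[0.5,0,25],"jaw":30},{"dr":[0,0,0],"slide":[0.5,0,27],"jaw":30},{"dr":[0,0,0],"slide":[0.5,0,28],"jaw":30},{"dr":[0,0,0],"slide":[0.5,0,28.5],"jaw":30},{"dr":[0,0,0],"slide":[0.5,0,28.5],"jaw":30}]'

```text
clock: 31.5
position: [482.4, 78.3, 41.8]
ee_rot: [-0.67, 0.742, -0.0, 0.0]
contact_force: [-2.8, 0.6, 5.6]
gripper_width: 45.3
grasp_force: 62.1
```

>>> step_arm --motion '[{"dr":[0,0,0],"slide":[0,0,0.5],"jaw":56},{"dr":[0,0,0],"slide":[0,0,0.5],"jaw":66},{"dr":[0,0,0],"slide":[0,0,0.5],"jaw":85},{"dr":[0,0,0],"slide":[0,0,0.5],"jaw":85},{"dr":[0,0,0],"slide":[0,0,-20],"jaw":85},{"dr":[0,0,0],"slide":[0,0,-60],"jaw":85},{"dr":[0,0,0],"slide":[0,0,-109],"jaw":85},{"dr":[0,0,0],"slide":[0,0,-130],"jaw":85}]'

```text
clock: 32.5
position: [483.7, 78.8, 174.3]
ee_rot: [-0.67, 0.742, -0.001, 0.003]
contact_force: [-0.5, -0.1, -0.0]
gripper_width: 84.8
grasp_force: 0.0
```

>>> step_arm --motion '[{"dr":[0,0,0],"slide":[60,0,0],"jaw":85},{"dr":[0,0,0],"slide":[120,0,0],"jaw":85},{"dr":[0,0,0],"slide":[180,0,0],"jaw":85},{"dr":[0,0,0],"slide":[240,0,0],"jaw":85},{"dr":[0,0,0],"slide":[300,0,0],"jaw":85},{"dr":[0,0,0],"slide":[340,0,0],"jaw":85},{"dr":[0,0,0],"slide":[340,0,0],"jaw":85},{"dr":[0,0,0],"slide":[340,0,0],"jaw":85}]'

```text
clock: 33.5
position: [447.2, -259.7, 171.0]
ee_rot: [-0.67, 0.743, 0.0, -0.0]
contact_force: [-0.4, -0.4, 0.2]
gripper_width: 84.9
grasp_force: 0.0
```

```bash
python3 -c "
from h import *
a=optics.get_image('scene');b=optics.get_image('top');cv2.imwrite('pics/f.png',cv2.resize(np.hstack([a[60:370,100:480],b[60:370,40:420]]),(800,326)))"
```

```text
(no output)
```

View pics/f.png

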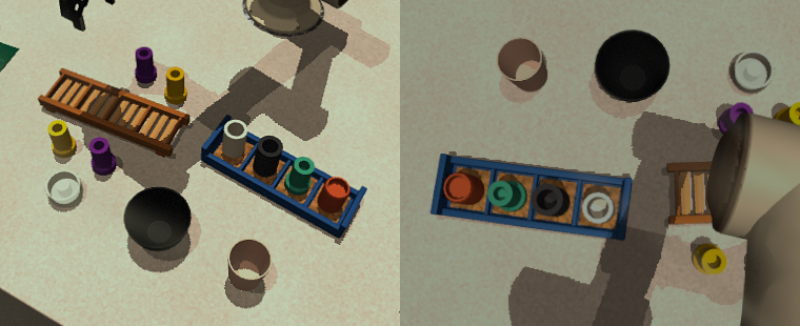

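All four stand upright, one per bay. In the top half of the composite they run terracotta (463,187), mint (507,194), grey (550,200), white (597,207), which is the original order. The bowl, cup and mould have not moved.

```bash
python3 -c "
from bench import arm
print(arm.job_done())"
```

```text
the job is handed in; nothing more can be done
None
```

The job is handed in: all four casts stand upright in the blue rack in their original left-to-right order (terracotta, mint, grey, white), with the bowl, cup and mould unmoved in the final pictures, at about 34 s of the 106 s allowed.

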